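# Roll a snap-in seal strip flush into an instrument cover

### The job

Take the hand roller off its stand and roll it along the whole white strip at the edge of the instrument cover, pressing firmly (10 to 15 N does it, never more than 30 N), until every link of the strip is seated flush with the cover; the cover stands on jack screws and is not quite level, so follow it by feel. Press the strip with the roller only. Then hang the roller back on its stand, upright and as it was, and leave the things round about where they are.

Things in the scene. Friction and masses are not known exactly. Their poses are not given: they have to be found in the camera images.
- bed: fixed levelling bed: dark base plate 100x270x8 mm on the worktop, above which the grey metal instrument cover (plate 80x250x20 mm, carrying the strip) stands on four jack screws. Origin at the underside of the base, below the strip's middle; y runs along the strip, z up. The cover reaches from x = -22 mm (the edge near which the strip lies) to +60 mm, and 125 mm either way along y.
- strip_mid (a point): a point of the fixed bed on the strip's centre line, half-way along it, 42 mm above the worktop: the NOMINAL height of the cover's top face. The true height there is up to 4 mm above or below, and the cover slopes up or down along the strip by up to 0.05 rad; neither is measured: find them by feel. The cover is rigid and does not give.
- stand: grey roller stand, fixed: foot 80x80x6 mm and two upright rails, 70 mm long along the stand's x, 12 mm thick, tops 70 mm above the worktop, with a gap of 40 mm between them (along y). Origin at the middle of the underside. The roller hangs between the rails by its collar, its x along the stand's x.
- stand_top (a point): middle of the gap between the rails, at the height of the rail tops (70 mm)
- roller_grip (a point): centre of the hand roller's wooden grip: flat-sided block 36 mm (roller's x) x 26 mm (roller's y, to be taken across this) x 48 mm high, from 26 mm below to 22 mm above this point. Roller's x is the rolling direction, z up. The wheel's lowest point is 86 mm straight below this point.
- roller_bottom (a point): lowest point of the roller's wheel while the roller is upright, 86 mm below roller_grip; axes as roller_grip's. On the stand it is 16 mm above the worktop.
- wheel (a joint): turn of the roller's wheel, rad, 0 at the start, either sign (22 mm of rolling per rad)
- bottle_mid (a point): half-way up a 56 mm wide, 105 mm tall lab bottle with a screw cap, standing beside the cover: a bystander
- slide_case: closed slide box, 89x99x32 mm, lying behind the cover: a bystander. Origin at the middle of its underside
- marker: marker pen, 17x135x16 mm, lying on the worktop: a bystander. Origin at the middle of its underside
- tape_roll: small roll of tape, 55 mm wide, 19 mm high, lying behind the stand: a bystander. Origin at the middle of its underside
- link0 (a joint): how far link 0 of the strip (a row of eight stiff white links in a groove, each 14 mm wide, 24 mm long with rounded ends, flush with the cover when seated; this one's centre is +84 mm along the bed's y from strip_mid) has been pressed in, m: 0 = standing 6 mm proud of the cover, 0.006 = flush, on its stop. Starts anywhere from 0 to 0.0025. It takes about 7 N straight down to move it; it stays where left.
- link1 (a joint): how far link 1 of the strip (a row of eight stiff white links in a groove, each 14 mm wide, 24 mm long with rounded ends, flush with the cover when seated; this one's centre is +60 mm along the bed's y from strip_mid) has been pressed in, m: 0 = standing 6 mm proud of the cover, 0.006 = flush, on its stop. Starts anywhere from 0 to 0.0025. It takes about 7 N straight down to move it; it stays where left.
- link2 (a joint): how far link 2 of the strip (a row of eight stiff white links in a groove, each 14 mm wide, 24 mm long with rounded ends, flush with the cover when seated; this one's centre is +36 mm along the bed's y from strip_mid) has been pressed in, m: 0 = standing 6 mm proud of the cover, 0.006 = flush, on its stop. Starts anywhere from 0 to 0.0025. It takes about 7 N straight down to move it; it stays where left.
- link3 (a joint): how far link 3 of the strip (a row of eight stiff white links in a groove, each 14 mm wide, 24 mm long with rounded ends, flush with the cover when seated; this one's centre is +12 mm along the bed's y from strip_mid) has been pressed in, m: 0 = standing 6 mm proud of the cover, 0.006 = flush, on its stop. Starts anywhere from 0 to 0.0025. It takes about 7 N straight down to move it; it stays where left.
- link4 (a joint): how far link 4 of the strip (a row of eight stiff white links in a groove, each 14 mm wide, 24 mm long with rounded ends, flush with the cover when seated; this one's centre is -12 mm along the bed's y from strip_mid) has been pressed in, m: 0 = standing 6 mm proud of the cover, 0.006 = flush, on its stop. Starts anywhere from 0 to 0.0025. It takes about 7 N straight down to move it; it stays where left.
- link5 (a joint): how far link 5 of the strip (a row of eight stiff white links in a groove, each 14 mm wide, 24 mm long with rounded ends, flush with the cover when seated; this one's centre is -36 mm along the bed's y from strip_mid) has been pressed in, m: 0 = standing 6 mm proud of the cover, 0.006 = flush, on its stop. Starts anywhere from 0 to 0.0025. It takes about 7 N straight down to move it; it stays where left.
- link6 (a joint): how far link 6 of the strip (a row of eight stiff white links in a groove, each 14 mm wide, 24 mm long with rounded ends, flush with the cover when seated; this one's centre is -60 mm along the bed's y from strip_mid) has been pressed in, m: 0 = standing 6 mm proud of the cover, 0.006 = flush, on its stop. Starts anywhere from 0 to 0.0025. It takes about 7 N straight down to move it; it stays where left.
- link7 (a joint): how far link 7 of the strip (a row of eight stiff white links in a groove, each 14 mm wide, 24 mm long with rounded ends, flush with the cover when seated; this one's centre is -84 mm along the bed's y from strip_mid) has been pressed in, m: 0 = standing 6 mm proud of the cover, 0.006 = flush, on its stop. Starts anywhere from 0 to 0.0025. It takes about 7 N straight down to move it; it stays where left.
- roller: the hand roller as a whole, about 0.3 kg; origin at roller_bottom. Under its grip is a black collar 50 (x) x 60 (y) x 6 mm, top face 60 mm and underside 54 mm above the origin; under that a steel fork 30 mm wide with a free-turning rubber wheel, radius 22 mm, 22 mm wide, axle along y.
Not all that is in view belongs to the job. What is shaped like the roller but pink or turquoise is not meant.

How it is judged:
By the outcome, as a careful person would: the job done as asked, in the order asked, and still so for the second after the job is handed in, with the robot touching nothing.
It also fails if it takes over 72 s, if anything falls off the work surface, if the arm or the gripper's body presses on something with over 40 N, if the wrist force passes 120 N, or if a joint passes its speed limit or range.

### The arm

A 7-joint arm with a two-finger parallel gripper is mounted at the origin on a cart in front of the work surface, level with it; the furniture and walls round the work are solid. World frame = base frame: x ahead of the robot, y to its left, z up, the work surface at z = 0. Lengths are in m, angles in rad, forces in N, time in s.
With the tool pointing down it reaches from about 0.4 to 0.875 m from the base axis. Payload 19.3 kg.
Tool frame: the origin (TCP) lies on the centre line of the jaws, within the pads' length; the fingertips stand 8 mm ahead of it and the grasp point (between the pads) lies 11 mm behind it (bot.tip_extent is the distance from the TCP to the fingertips, in m); x points along the fingers, y is the direction in which the jaws open and shut, and the axes are right-handed (so a half turn about x gives the same grasp; the last joint's range is limited). The gripper opens to 85 mm and grips with 20 to 120 N. Pads are 22 mm wide; open, the fingers measure 114 mm over their backs; the gripper's body (76 mm by 85 mm) begins 54 mm behind the grasp point. The pads swing forward as they close: fully open they stand 13 mm farther back than shut.
Start: joints at [1.208, 0.521, -0.036, 1.599, 0.021, 1.021, -0.113], TCP at [0.18, -0.598, 0.239] pointing down, gripper open.
Joint ranges: [-2.91, 2.91], [-0.3, 2.13], [-1.5, 1.42], [0.17, 2.43], [-1.26, 4.41], [0.16, 1.93], [-2.52, 2.52]. Speed limits (rad/s): [1.89, 1.89, 2.39, 2.39, 3.01, 3.01, 3.01].

### API

Orientations are given as [roll, pitch, yaw] about the fixed x, y, z axes, in that order (R = Rz(yaw) Ry(pitch) Rx(roll)).
In Python, from workcell import sensors, imaging, order, bot gives the robot as it stands.
- The arm moves only by the tool arm_command, never from a script. Its argument "commands" is a list of rows, each an object of numbers: "dx", "dy", "dz": the shift along the tool's x, y, z in cm; "twist": the turn about the tool's x in rad. A call has 1 to 12 rows; each row is the pose to reach, as a shift and turn from the pose measured when the call began, along the tool's axes at that moment; what a row does not reach only later rows make up. A row lasts 1/12 s, in which the tool goes at most 41.7 mm and 7.16 degrees, less where a joint would pass 70% of its speed; a pose out of reach is approached as far as the arm can. A call with a gripper value outside its range is refused whole. "grip" is the closure, from -1 (fully open) to 1 (shut), set as the call begins (left out, the last holds). The fingers move at their own pace and stop on an object; "squeeze" is the grip in N (left out, the last holds). Time passes only in rows, so rows that repeat a pose let the fingers close. It gives the time, the measured TCP pose, the force and the opening at its end, in the units of the state.
- sensors.observe(): the state, without advancing time (a new reading comes with each control period).
- imaging.grab_frame(name): name is "scene" or "side" or "wrist"; returns the picture (384x512x3 uint8, red, green, blue); there is no depth.
- imaging.camera_info(name): a dict with "fx", "fy", "cx", "cy" (pixels), "origin" and "attitude" of the camera in the world. Camera axes: x right, y down, z forward; pixel columns grow to the right and rows downward; lengths in m; the calibration is good to about 2 mm. The wrist camera is an equidistant fisheye: a pixel r from the principal point sees the ray r / f radians off the axis. A picture is of the moment at which its call begins: read the wrist's pose just before it. camera_info takes no time and is no camera call; for the wrist camera it gives the pose at the moment of the call.
- order.job_done(): hands the job in, once; it reports no verdict.
The state is a dict: "clock": time; "qpos": joint angles; "qd": joint speeds; "joint_efforts": joint torques, N m; "position": TCP position; "tool_rot": TCP orientation; "force": force on the tool from outside, world axes, zero at the start; "moment": the same for the moment, N m; "grip_width": finger opening in m.
Only numpy, scipy, OpenCV 4.12 (cv2) and the standard library are available. Lean on these libraries where they do the work, as an engineer would, in place of code of your own. Each camera call takes 0.05 s, during which the arm holds its last target.

## Working session

There is one attempt and no reset: what is moved stays moved. The work goes in short steps, Python scripts to look and compute and a tool call to move; the robot and the scene stay as the last step left them, time stands still between calls to the robot, and variables do not carry over. Pictures are saved under pics/ and viewed, and the job is handed in when it is done.

Besides the shell and the picture viewer there is one more tool, called after "Emit:" as name(argument=value, ...) on one line, values as JSON. arm_command: Moves the arm, as the interface text tells. Its arguments: {"type":"object","properties":{"commands":{"type":"array"},"grip":{"type":"number"},"squeeze":{"type":"number"}},"required":["commands"]}

```bash
mkdir -p pics; ls
cat > h.py <<'E'
import numpy as np, cv2
from workcell import sensors, imaging, order, bot
from scipy.spatial.transform import Rotation as R
def save(name,fn):
    im=imaging.grab_frame(name); cv2.imwrite('pics/'+fn,im[:,:,::-1]); return im
E
python3 - <<'E'
from h import *
s=sensors.observe(); print(s)
for n in ["scene","side","wrist"]:
    print(n,imaging.camera_info(n)); save(n,n+"0.png")
print(bot.tip_extent, dir(bot))
E
```

```text
pics
{'clock': 0.0, 'qpos': array([ 1.20776654,  0.5219995 , -0.03634488,  1.59996087,  0.02118917,
        1.02109909, -0.11281272]), 'qd': array([ 0.00047491, -0.00214707, -0.00245649, -0.0007726 ,  0.00060105,
        0.00179172,  0.00141649]), 'joint_efforts': array([ 1.24469418e-03, -9.27111840e+01,  1.98008761e+00, -3.69933128e+01,
        1.76617474e-02,  8.30262434e-03, -3.37183815e-05]), 'position': array([ 0.18030567, -0.59810789,  0.23875145]), 'tool_rot': array([-1.51695252,  1.56971395,  1.91745587]), 'force': array([ 0.41682487,  0.76959252, -0.00849952]), 'moment': array([-0.08718634, -0.0512322 ,  0.01384087]), 'grip_width': 0.0851237822035714}
scene {'fx': 461.4525767694973, 'fy': 461.4525767694973, 'cx': 254.4965963543197, 'cy': 190.3337227613771, 'origin': array([-0.13647118,  0.97515044,  0.9956231 ]), 'attitude': array([-2.28483374, -0.0104012 , -2.44844086])}
side {'fx': 434.1700593488253, 'fy': 434.1700593488253, 'cx': 260.61892611473206, 'cy': 194.81445156176673, 'origin': array([0.22857466, 1.15820655, 0.91203985]), 'attitude': array([-2.24210059e+00,  2.83070266e-03, -2.85697275e+00])}
wrist {'fx': 297.3186396354542, 'fy': 297.3186396354542, 'cx': 251.1520823096512, 'cy': 191.77116711842882, 'origin': array([ 0.24390333, -0.57786983,  0.37362092]), 'attitude': array([ 2.87415520e+00, -3.98353403e-04, -1.27772744e+00])}
0.008 ['IKError', '__class__', '__delattr__', '__dict__', '__dir__', '__doc__', '__eq__', '__format__', '__ge__', '__getattribute__', '__getstate__', '__gt__', '__hash__', '__init__', '__init_subclass__', '__le__', '__lt__', '__module__', '__ne__', '__new__', '__reduce__', '__reduce_ex__', '__repr__', '__setattr__', '__sizeof__', '__str__', '__subclasshook__', '__weakref__', 'tip_extent']
```

View pics/scene0.png

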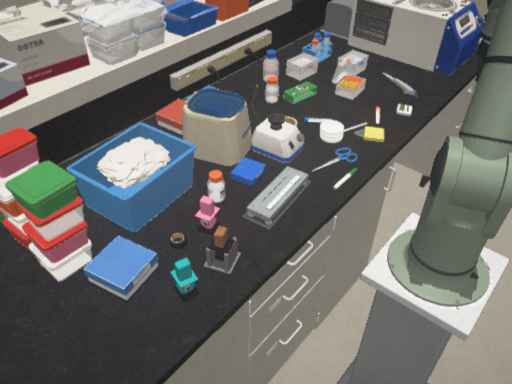

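View pics/side0.png

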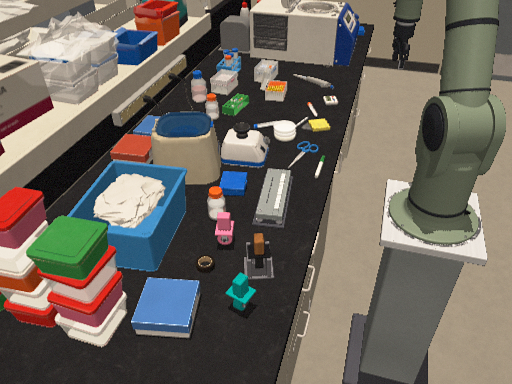

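View pics/wrist0.png

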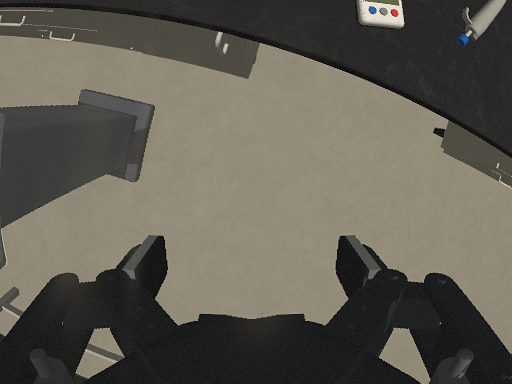

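```bash
cat >> h.py <<'E'
def cam(n):
    c=imaging.camera_info(n); return c,R.from_euler('xyz',c['attitude']).as_matrix()
def ray(n,u,v,cc=None):
    c,M=cc or cam(n); a=np.array([(u-c['cx'])/c['fx'],(v-c['cy'])/c['fy']])
    if n=='wrist':
        r=np.hypot(*a); d=np.array([*(a/r*np.sin(r) if r>0 else a),np.cos(r)])
    else: d=np.array([*a,1.])
    d=M@d; return c['origin'],d/np.linalg.norm(d)
def onz(n,u,v,z,cc=None):
    o,d=ray(n,u,v,cc); return o+d*(z-o[2])/d[2]
def tri(l):
    A=np.zeros((3,3));b=np.zeros(3)
    for n,u,v in l:
        o,d=ray(n,u,v);P=np.eye(3)-np.outer(d,d);A+=P;b+=P@o
    x=np.linalg.solve(A,b); return x
def proj(n,X,cc=None):
    c,M=cc or cam(n); p=M.T@(np.asarray(X)-c['origin'])
    if n=='wrist':
        t=np.arctan2(np.hypot(p[0],p[1]),p[2]); q=p[:2]/np.hypot(p[0],p[1])*t
    else: q=p[:2]/p[2]
    return np.array([q[0]*c['fx']+c['cx'],q[1]*c['fy']+c['cy']])
E
python3 - <<'E'
from h import *
a=cv2.imread('pics/scene0.png')[160:305,160:320]; b=cv2.imread('pics/side0.png')[160:305,190:340]
cv2.imwrite('pics/c_scene.png',cv2.resize(a,None,fx=5,fy=4,interpolation=cv2.INTER_CUBIC)[:, :] if 0 else cv2.resize(a,None,fx=4,fy=4,interpolation=cv2.INTER_CUBIC))
cv2.imwrite('pics/c_side.png',cv2.resize(b,None,fx=4,fy=4,interpolation=cv2.INTER_CUBIC))
E
```

```text
(no output)
```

View pics/c_scene.png

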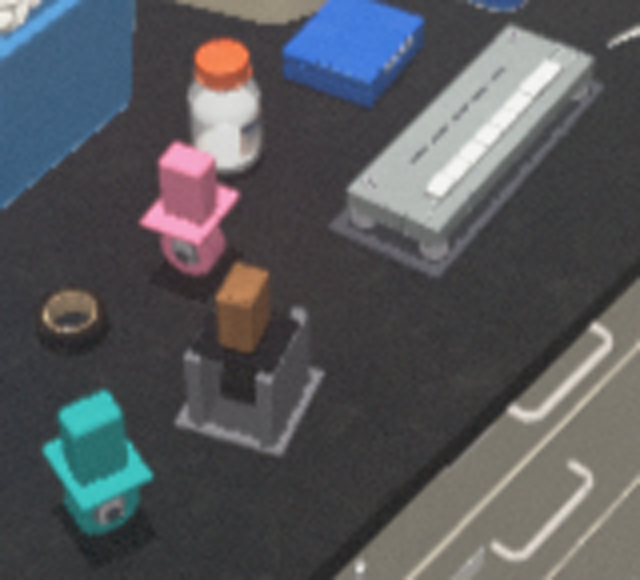

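View pics/c_side.png

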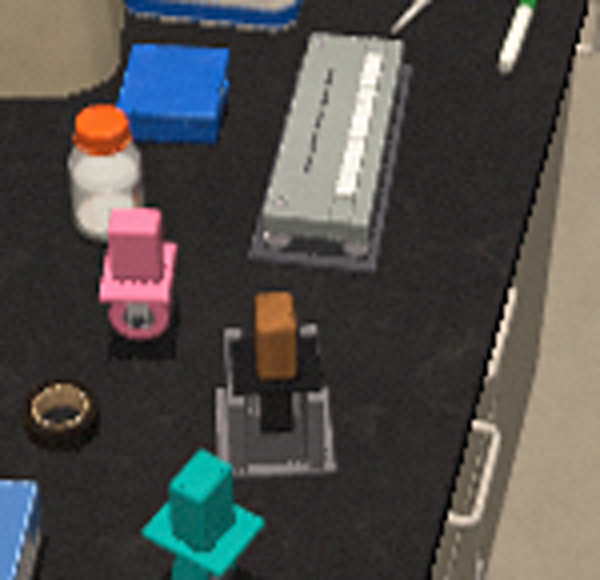

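Run:
```python
from h import *
S=lambda x,y:('scene',160+x/4,160+y/4); D=lambda x,y:('side',190+x/4,160+y/4)
np.set_printoptions(precision=4,suppress=True)
for nm,p,q,z in [('strip near',S(437,188),D(347,190),.045),('strip far',S(551,68),D(373,56),.045),
 ('foot A',S(178,420),D(217,472),.006),('foot B',S(280,450),D(335,466),.006),('foot C',S(322,372),D(325,388),.006),
 ('griptop mid',S(243,281),D(274,302),.124),('bottle cap',S(223,55),D(102,118),.1),('tape',S(72,310),D(62,405),.015),
 ('base near L',S(332,226),D(250,256),.008),('base near R',S(437,272),D(375,268),.008),('base far R',S(601,88),D(410,68),.008),('cover farL',S(513,27),D(315,35),.042),('cover farR',S(592,62),D(404,40),.042),('cover nearL',S(350,190),D(265,218),.042),('cover nearR',S(437,222),D(370,232),.042)]:
    print(nm,onz(*p,z),onz(*q,z),tri([p,q]))
```

```text
strip near [0.4738 0.1552 0.045 ] [0.4717 0.1581 0.045 ] [0.4723 0.1572 0.0457]
strip far [ 0.4919 -0.0175  0.045 ] [ 0.4952 -0.0198  0.045 ] [ 0.4956 -0.023   0.0413]
foot A [0.4895 0.421  0.006 ] [0.4923 0.4235 0.006 ] [ 0.4949  0.4163 -0.0027]
foot B [0.4184 0.3952 0.006 ] [0.4171 0.3962 0.006 ] [0.4172 0.3965 0.0072]
foot C [0.4425 0.3241 0.006 ] [0.4425 0.3286 0.006 ] [0.4446 0.3218 0.0004]
griptop mid [0.4646 0.3757 0.124 ] [0.4666 0.3721 0.124 ] [0.4654 0.3747 0.1247]
bottle cap [0.6579 0.1915 0.1   ] [0.6576 0.1909 0.1   ] [0.6569 0.1925 0.1012]
tape [0.6142 0.4022 0.015 ] [0.6121 0.4034 0.015 ] [0.6118 0.4042 0.0172]
base near L [0.5325 0.2089 0.008 ] [0.534  0.2126 0.008 ] [0.537  0.2037 0.0003]
base near R [0.4405 0.1955 0.008 ] [0.4381 0.199  0.008 ] [0.4389 0.1976 0.0086]
base far R [ 0.4691 -0.0618  0.008 ] [ 0.4709 -0.0615  0.008 ] [ 0.4717 -0.0662  0.0042]
cover farL [ 0.55   -0.0442  0.042 ] [ 0.5523 -0.0403  0.042 ] [ 0.5558 -0.0528  0.0334]
cover farR [ 0.4728 -0.0488  0.042 ] [ 0.4761 -0.0544  0.042 ] [ 0.4749 -0.0518  0.0416]
cover nearL [0.5245 0.197  0.042 ] [0.5242 0.204  0.042 ] [0.5282 0.1928 0.0342]
cover nearR [0.4528 0.1817 0.042 ] [0.4434 0.1974 0.042 ] [0.447  0.1895 0.0426]
```

```bash
cat >> h.py <<'E'
np.set_printoptions(precision=4,suppress=True)
def state():
    s=sensors.observe(); return s,R.from_euler('xyz',s['tool_rot']).as_matrix()
def plan(*tgts):
    """tgts: (x,y,z,jaw_yaw) -> shifts from current pose"""
    s,M=state(); y=M[:,1]; cur=np.arctan2(y[1],y[0])
    for t in tgts:
        d=M.T@(np.array(t[:3])-s['position'])*100
        dy=(t[3]-cur+np.pi/2)%np.pi-np.pi/2
        print('d',d.round(2),'twist',round(-dy,3))
def rep():
    s,M=state(); print('t',round(s['clock'],2),'pos',s['position'],'toolx',M[:,0],'jawyaw',np.arctan2(M[1,1],M[0,1]).round(4),'F',s['force'],'mom',s['moment'],'w',s['grip_width'],'q',s['qpos'])
E
python3 - <<'E'
from h import *
rep()
plan((.45,-.35,.26,.35),(.53,-.1,.26,.35),(.465,.374,.26,.35))
E
```

```text
t 0.15 pos [ 0.1803 -0.5982  0.2389] toolx [-0.0003  0.0007 -1.    ] jawyaw -1.278 F [-0.3986 -0.4238  0.9361] mom [ 0.0009 -0.0338 -0.0102] w 0.08536149982060617 q [ 1.2078  0.5218 -0.0363  1.5999  0.0212  1.0211 -0.1128]
d [ -2.1  -15.98 -32.99] twist 1.514
d [ -2.08 -37.61 -47.86] twist 1.514
d [ -2.05 -84.87 -55.32] twist 1.514
```

Emit:
arm_command(commands=[{"dx":-2.1,"dy":-16,"dz":-33,"twist":-0.8},{"dx":-2.1,"dy":-16,"dz":-33,"twist":-0.8},{"dx":-2.1,"dy":-16,"dz":-33,"twist":-0.8},{"dx":-2.1,"dy":-16,"dz":-33,"twist":-0.8},{"dx":-2.1,"dy":-16,"dz":-33,"twist":-0.8},{"dx":-2.1,"dy":-16,"dz":-33,"twist":-0.8},{"dx":-2.1,"dy":-16,"dz":-33,"twist":-0.8},{"dx":-2.1,"dy":-16,"dz":-33,"twist":-0.8},{"dx":-2.1,"dy":-37.6,"dz":-47.9,"twist":-1.63},{"dx":-2.1,"dy":-37.6,"dz":-47.9,"twist":-1.63},{"dx":-2.1,"dy":-37.6,"dz":-47.9,"twist":-1.63},{"dx":-2.1,"dy":-37.6,"dz":-47.9,"twist":-1.63}], grip=-1)

```text
clock: 1.15
position: [0.4853, -0.2154, 0.2593]
tool_rot: [-2.577, 1.57, 2.163]
force: [1.4, -0.9, 0.3]
grip_width: 0.0856
```

Run:
```python
from h import *
rep()
plan((.53,.06,.26,.35),(.465,.374,.24,.35))
```

```text
t 1.15 pos [ 0.4853 -0.2154  0.2593] toolx [-0.0004  0.0006 -1.    ] jawyaw 0.0281 F [ 1.3598 -0.8739  0.2916] mom [-0.0078 -0.0697  0.0391] w 0.08556810902678803 q [ 0.6662  0.3808 -0.4707  1.8062  0.2008  1.0024  0.1438]
d [ -0.06   5.24 -27.4 ] twist -0.322
d [  1.96  -0.37 -58.97] twist -0.322
```

Emit:
arm_command(commands=[{"dx":0,"dy":0,"dz":-27.4,"twist":-0.32},{"dx":0,"dy":0,"dz":-27.4,"twist":-0.32},{"dx":0,"dy":0,"dz":-27.4,"twist":-0.32},{"dx":0,"dy":0,"dz":-27.4,"twist":-0.32},{"dx":0,"dy":0,"dz":-27.4,"twist":-0.32},{"dx":0,"dy":0,"dz":-27.4,"twist":-0.32},{"dx":0,"dy":0,"dz":-27.4,"twist":-0.32},{"dx":0,"dy":0,"dz":-27.4,"twist":-0.32}])

```text
clock: 1.82
position: [0.4771, 0.0641, 0.2598]
tool_rot: [2.695, 1.568, 1.479]
force: [-0.0, 0.9, -1.0]
grip_width: 0.0859
```

Run:
```python
from h import *
rep()
import pickle
c=imaging.camera_info('wrist'); save('wrist','w1.png'); pickle.dump(c,open('w1.pkl','wb')); print(c)
```

```text
t 1.82 pos [0.4771 0.0641 0.2598] toolx [ 0.0002  0.0025 -1.    ] jawyaw 0.3548 F [-0.0223  0.9414 -0.9517] mom [ 0.0039  0.0265 -0.0219] w 0.08593846019475622 q [ 0.2765  0.3245 -0.6594  1.9181  0.2354  0.9756 -0.1358]
{'fx': 297.3186396354542, 'fy': 297.3186396354542, 'cx': 251.1520823096512, 'cy': 191.77116711842882, 'origin': array([0.454 , 0.1273, 0.3948]), 'attitude': array([2.8768, 0.0006, 0.3551])}
```

View pics/w1.png

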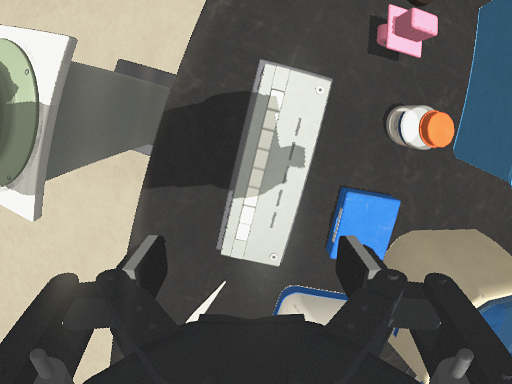

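Run:
```python
from h import *
a=cv2.imread('pics/w1.png')[50:280,200:350]
cv2.imwrite('pics/w1c.png',cv2.resize(a,None,fx=2.6*1,fy=2.6,interpolation=cv2.INTER_CUBIC))
```

```text
(no output)
```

View pics/w1c.png

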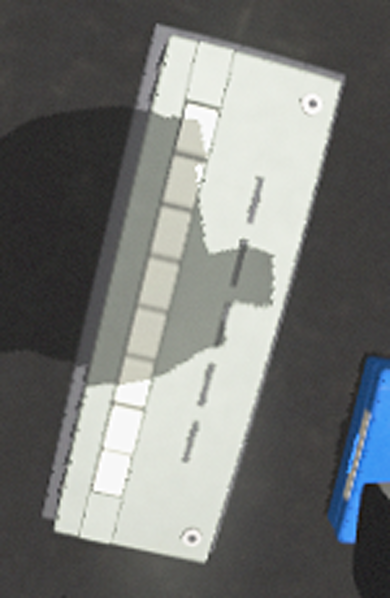

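Run:
```python
from h import *
import pickle
c=pickle.load(open('w1.pkl','rb')); cc=(c,R.from_euler('xyz',c['attitude']).as_matrix())
W=lambda x,y,z:onz('wrist',200+x/2.6,50+y/2.6,z,cc)
a=W(202.5,105.5,.047);b=W(106.5,493.5,.047)
print(a,b,np.linalg.norm(a-b),(a+b)/2,'psi',np.arctan2(-(a-b)[0],(a-b)[1]))
C=[W(x,y,.043) for x,y in [(170,36),(343,75),(210,562),(55,530)]]
for p in C: print(p)
l=C[0]-C[3]; r=C[1]-C[2]; print([np.linalg.norm(v) for v in (l,r,C[0]-C[1],C[3]-C[2])], np.arctan2(-l[0],l[1]),np.arctan2(-r[0],r[1]))
m=(C[0]+C[1]+C[2]+C[3])/4; print('cover mid',m, 'strip mid from cover', m-np.array([np.cos(.117),np.sin(.117),0])*.019)
```

```text
[0.4734 0.1629 0.047 ] [ 0.4965 -0.0254  0.047 ] 0.18977591929333149 [0.485  0.0687 0.047 ] psi 0.12178783507704764
[0.4489 0.1882 0.043 ]
[0.5287 0.2019 0.043 ]
[ 0.5606 -0.0459  0.043 ]
[ 0.4793 -0.0559  0.043 ]
[np.float64(0.24598318617636702), np.float64(0.249800775708137), np.float64(0.08100587325987947), np.float64(0.08192327908037687)] 0.12415725043617641 0.12817311855446703
cover mid [0.5044 0.0721 0.043 ] strip mid from cover [0.4855 0.0699 0.043 ]
```

Run:
```python
from h import *
plan((.48,.32,.25,.35))
```

```text
d [  0.98   9.19 -24.19] twist 0.003
```

Emit:
arm_command(commands=[{"dx":1,"dy":9.2,"dz":-24.2},{"dx":1,"dy":9.2,"dz":-24.2},{"dx":1,"dy":9.2,"dz":-24.2},{"dx":1,"dy":9.2,"dz":-24.2},{"dx":1,"dy":9.2,"dz":-24.2},{"dx":1,"dy":9.2,"dz":-24.2},{"dx":1,"dy":9.2,"dz":-24.2},{"dx":1,"dy":9.2,"dz":-24.2}])

```text
validation failed for argument at $.co...
```

Run:
```python
from h import *
rep()
import pickle
c=imaging.camera_info('wrist'); im=save('wrist','w2.png'); pickle.dump(c,open('w2.pkl','wb')); print(c['origin'])
p=proj('wrist',[.465,.374,.1],(c,R.from_euler('xyz',c['attitude']).as_matrix())).astype(int); print(p)
x0,y0=p[0]-75,max(p[1]-75,0)
a=cv2.imread('pics/w2.png')[y0:y0+150,x0:x0+150]; print(x0,y0)
cv2.imwrite('pics/w2c.png',cv2.resize(a,None,fx=4,fy=4,interpolation=cv2.INTER_CUBIC))
```

```text
t 1.87 pos [0.4773 0.0612 0.2595] toolx [-0.0003  0.0013 -1.    ] jawyaw 0.3527 F [ 0.157  -0.7354  0.4819] mom [-0.1112 -0.0035 -0.0297] w 0.08515501045123554 q [ 0.2797  0.3245 -0.6567  1.9184  0.2357  0.9758 -0.1323]
[0.4544 0.1245 0.3944]
[338 -78]
263 0
```

View pics/w2c.png

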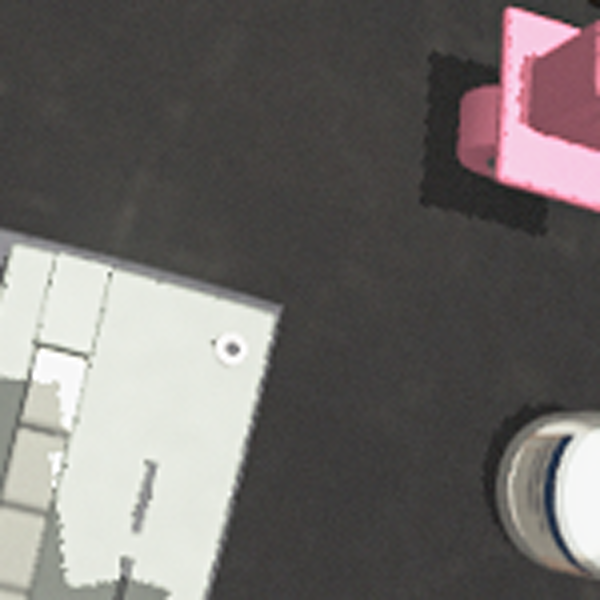

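View pics/w2.png

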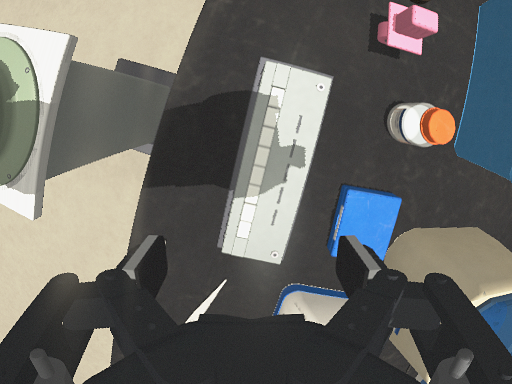

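Emit:
arm_command(commands=[{"dx":1,"dy":9.2,"dz":-24.2,"twist":0},{"dx":1,"dy":9.2,"dz":-24.2,"twist":0},{"dx":1,"dy":9.2,"dz":-24.2,"twist":0},{"dx":1,"dy":9.2,"dz":-24.2,"twist":0},{"dx":1,"dy":9.2,"dz":-24.2,"twist":0},{"dx":1,"dy":9.2,"dz":-24.2,"twist":0},{"dx":1,"dy":9.2,"dz":-24.2,"twist":0},{"dx":1,"dy":9.2,"dz":-24.2,"twist":0}])

```text
clock: 2.58
position: [0.4804, 0.3203, 0.2488]
tool_rot: [-2.533, 1.569, 2.533]
force: [-0.4, -0.7, -0.8]
grip_width: 0.0856
```

Run:
```python
from h import *
rep()
import pickle
c=imaging.camera_info('wrist'); im=save('wrist','w3.png'); pickle.dump(c,open('w3.pkl','wb')); print(c['origin'])
p=proj('wrist',[.465,.374,.1],(c,R.from_euler('xyz',c['attitude']).as_matrix())).astype(int); print(p)
x0,y0=p[0]-75,max(p[1]-75,0)
a=cv2.imread('pics/w3.png')[y0:y0+150,x0:x0+150]; print(x0,y0)
cv2.imwrite('pics/w3c.png',cv2.resize(a,None,fx=4,fy=4,interpolation=cv2.INTER_CUBIC))
```

```text
t 2.58 pos [0.4804 0.3203 0.2488] toolx [-0.0019  0.0013 -1.    ] jawyaw 0.3529 F [-0.3934 -0.7389 -0.803 ] mom [-0.0636  0.0108 -0.006 ] w 0.08559602542016984 q [-0.2159  0.5069 -0.673   1.6931  0.3503  1.0661 -0.6467]
[0.4578 0.3837 0.3838]
[255 125]
180 50
```

View pics/w3c.png

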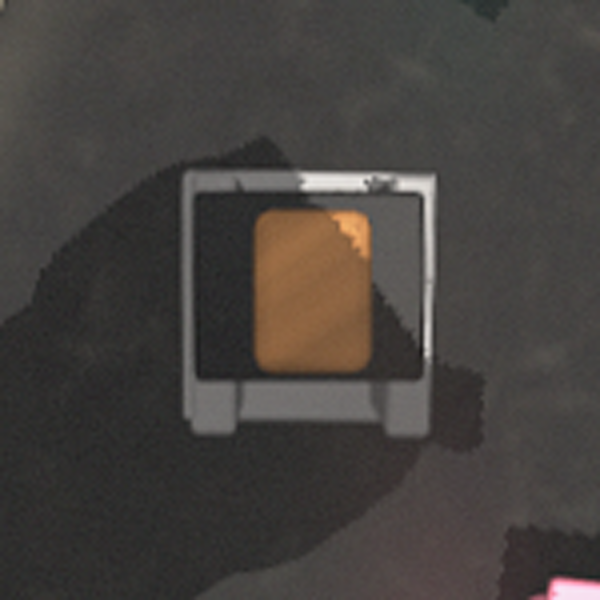

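Run:
```python
from h import *
import pickle
c=pickle.load(open('w3.pkl','rb')); cc=(c,R.from_euler('xyz',c['attitude']).as_matrix())
W=lambda x,y,z:onz('wrist',180+x/4,50+y/4,z,cc)
im=cv2.imread('pics/w3.png'); hsv=cv2.cvtColor(im,cv2.COLOR_BGR2HSV)
m=cv2.inRange(hsv,(5,90,40),(25,255,255))[50:200,180:330]
k=max(cv2.findContours(m,0,2)[0],key=cv2.contourArea); r=cv2.minAreaRect(k); print(r)
bx=(cv2.boxPoints(r))*4
P=np.array([W(x+2,y+2,.124) for x,y in bx]); print(P, P.mean(0))
for i in range(4): e=P[(i+1)%4]-P[i]; print(np.linalg.norm(e), np.arctan2(e[1],e[0]))
C=np.array([W(*p,.076) for p in [(195,192),(423,192),(423,380),(195,380)]]); print(C.mean(0))
for i in range(4): e=C[(i+1)%4]-C[i]; print(np.linalg.norm(e), np.arctan2(e[1],e[0]))
T=np.array([W(*p,.006) for p in [(183,171),(437,173)]]); e=T[1]-T[0];print(np.linalg.norm(e), np.arctan2(e[1],e[0]))
g=C.mean(0)*.5+P.mean(0)*.5
plan((g[0],g[1],.22,.355),(g[0],g[1],.096,.355))
```

```text
((77.5, 72.0), (40.0, 29.0), 90.0)
[[0.4477 0.3897 0.124 ]
 [0.4711 0.3984 0.124 ]
 [0.4835 0.3656 0.124 ]
 [0.4597 0.3568 0.124 ]] [0.4655 0.3776 0.124 ]
0.025001888610557053 0.35763375207577225
0.03508751208691809 -1.2098185291158041
0.025375360359639127 -2.785598998076046
0.035046633631143576 1.9211225046110643
[0.4658 0.3774 0.076 ]
0.05829138813300128 0.3573034046350299
0.04899139746234539 -1.2051967889380042
0.059296042593260996 -2.785961192262314
0.048894230687676114 1.9158661407591489
0.07970189291314861 0.3496392609046286
d [ 2.89  0.61 -6.11] twist -0.004
d [15.29  0.63 -6.1 ] twist -0.004
```

Emit:
arm_command(commands=[{"dx":1,"dy":0.6,"dz":-6.1,"twist":0},{"dx":3,"dy":0.6,"dz":-6.1,"twist":0},{"dx":6,"dy":0.6,"dz":-6.1,"twist":0},{"dx":9,"dy":0.6,"dz":-6.1,"twist":0},{"dx":12,"dy":0.6,"dz":-6.1,"twist":0},{"dx":14.5,"dy":0.6,"dz":-6.1,"twist":0},{"dx":15.3,"dy":0.6,"dz":-6.1,"twist":0},{"dx":15.3,"dy":0.6,"dz":-6.1,"twist":0}])

```text
clock: 3.3
position: [0.4657, 0.375, 0.0943]
tool_rot: [-1.306, 1.566, -2.528]
force: [-0.2, 0.4, 0.9]
grip_width: 0.0857
```

Run:
```python
from h import *
rep()
plan((.4657,.3775,.095,.353))
save('wrist','w4.png')
```

```text
t 3.3 pos [0.4657 0.375  0.0943] toolx [-0.0036 -0.0025 -1.    ] jawyaw 0.3489 F [-0.1618  0.41    0.9382] mom [-0.0003  0.0087 -0.0648] w 0.08567489683160344 q [-0.3868  0.7254 -0.5755  1.759   0.5164  0.8174 -0.862 ]
d [-0.07  0.08 -0.23] twist -0.004
```

View pics/w4.png

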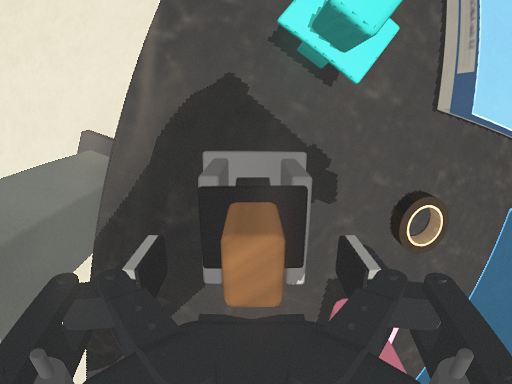

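Emit:
arm_command(commands=[{"dx":0,"dy":0.05,"dz":-0.2,"twist":0},{"dx":0,"dy":0.05,"dz":-0.2,"twist":0},{"dx":0,"dy":0.05,"dz":-0.2,"twist":0},{"dx":0,"dy":0.05,"dz":-0.2,"twist":0},{"dx":0,"dy":0.05,"dz":-0.2,"twist":0},{"dx":0,"dy":0.05,"dz":-0.2,"twist":0},{"dx":0,"dy":0.05,"dz":-0.2,"twist":0},{"dx":0,"dy":0.05,"dz":-0.2,"twist":0}], grip=1, squeeze=80)

```text
clock: 4.02
position: [0.4661, 0.3783, 0.0968]
tool_rot: [-1.431, 1.569, -2.652]
force: [-1.8, -2.3, 8.6]
grip_width: 0.0251
```

Run:
```python
from h import *
rep()
```

```text
t 4.02 pos [0.4661 0.3783 0.0968] toolx [-0.0012 -0.0007 -1.    ] jawyaw 0.3492 F [-1.7839 -2.2856  8.5922] mom [-0.4006  0.1308 -0.0762] w 0.025107714838656967 q [-0.3901  0.7237 -0.5768  1.7542  0.5154  0.8208 -0.8636]
```

Emit:
arm_command(commands=[{"dx":-1,"dy":0,"dz":0,"twist":0},{"dx":-3,"dy":0,"dz":0,"twist":0},{"dx":-6,"dy":0,"dz":0,"twist":0},{"dx":-8.5,"dy":0,"dz":0,"twist":0},{"dx":-8.5,"dy":0,"dz":0,"twist":0},{"dx":-8.5,"dy":0,"dz":0,"twist":0}])

```text
clock: 4.52
position: [0.4666, 0.3786, 0.1833]
tool_rot: [1.926, 1.57, 0.704]
force: [-0.0, -0.2, -3.9]
grip_width: 0.0252
```

Run:
```python
from h import *
rep()
save('wrist','w5.png'); save('side','s5.png'); rep()
a=cv2.imread('pics/s5.png')[160:305,190:340]
cv2.imwrite('pics/s5c.png',cv2.resize(a,None,fx=4,fy=4,interpolation=cv2.INTER_CUBIC))
```

```text
t 4.52 pos [0.4666 0.3786 0.1833] toolx [ 0.0008  0.0007 -1.    ] jawyaw 0.3491 F [-0.0326 -0.2369 -3.9477] mom [ 0.0206  0.0379 -0.0305] w 0.025153402651279622 q [-0.3482  0.615  -0.637   1.6973  0.4288  0.9717 -0.7947]
t 4.62 pos [0.466  0.3779 0.1813] toolx [-0.0017 -0.0014 -1.    ] jawyaw 0.3492 F [-0.2371  0.262  -2.9641] mom [0.0074 0.0107 0.0177] w 0.025162811612399496 q [-0.3487  0.6175 -0.636   1.6989  0.4292  0.971  -0.795 ]
```

View pics/w5.png

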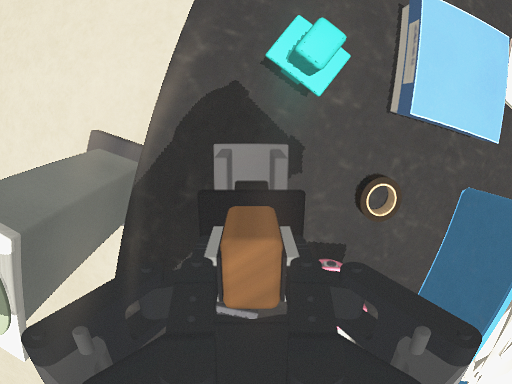

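View pics/s5c.png

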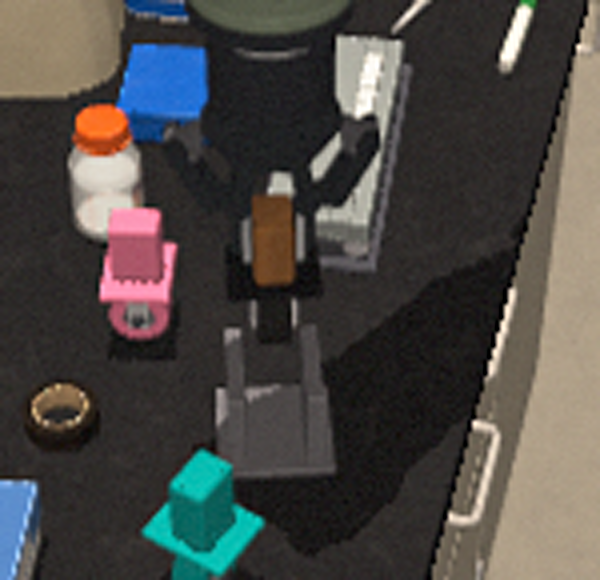

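```bash
cat >> h.py <<'E'
PSI=.123; SM=np.array([.485,.069]); EY=np.array([-np.sin(PSI),np.cos(PSI)]); EX=np.array([np.cos(PSI),np.sin(PSI)])
OFF=.0808
def st(s,bz): p=SM+s*EY; return (p[0],p[1],bz+OFF,PSI)
def where():
    s,M=state(); p=s['position'][:2]-SM; print('s(mm)',(p@EY*1000).round(1),'lat',(p@EX*1000).round(1),'bottom z mm',((s['position'][2]-OFF)*1000).round(2))
E
python3 - <<'E'
from h import *
plan(st(.09,.10),st(.09,.068))
E
```

```text
d [ 0.08 -6.76 20.9 ] twist 0.226
d [ 3.28 -6.75 20.9 ] twist 0.226
```

Emit:
arm_command(commands=[{"dx":0,"dy":-6.8,"dz":20.9,"twist":0.226},{"dx":0,"dy":-6.8,"dz":20.9,"twist":0.226},{"dx":0,"dy":-6.8,"dz":20.9,"twist":0.226},{"dx":0,"dy":-6.8,"dz":20.9,"twist":0.226},{"dx":0,"dy":-6.8,"dz":20.9,"twist":0.226},{"dx":1,"dy":-6.8,"dz":20.9,"twist":0.226},{"dx":2,"dy":-6.8,"dz":20.9,"twist":0.226},{"dx":3.3,"dy":-6.8,"dz":20.9,"twist":0.226},{"dx":3.3,"dy":-6.8,"dz":20.9,"twist":0.226}])

```text
clock: 5.37
position: [0.4722, 0.1576, 0.1461]
tool_rot: [-1.298, 1.565, -2.746]
force: [-1.4, 0.3, -3.7]
grip_width: 0.0252
```

Run:
```python
from h import *
rep();where()
save('wrist','w6.png'); save('scene','s6.png'); save('side','d6.png'); rep(); where()
a=cv2.imread('pics/s6.png')[130:240,230:330]; b=cv2.imread('pics/d6.png')[130:240,230:330]
cv2.imwrite('pics/s6c.png',cv2.resize(np.hstack([a,b]),None,fx=4,fy=4,interpolation=cv2.INTER_CUBIC))
plan(st(.09,.068))
```

```text
t 5.37 pos [0.4722 0.1576 0.1461] toolx [-0.0056 -0.0023 -1.    ] jawyaw 0.1232 F [-1.4129  0.2506 -3.7232] mom [-0.0188  0.0515  0.0051] w 0.025217778558357374 q [-0.0068  0.5096 -0.5725  1.9893  0.393   0.7588 -0.6899]
s(mm) 89.5 lat -1.8 bottom z mm 65.28
t 5.52 pos [0.4733 0.1587 0.1485] toolx [-0.0026 -0.0013 -1.    ] jawyaw 0.1242 F [ 0.8952  0.0636 -1.6716] mom [ 0.0418 -0.0429 -0.0155] w 0.025061075254914737 q [-0.0068  0.5063 -0.574   1.9867  0.3914  0.7613 -0.6884]
s(mm) 90.5 lat -0.6 bottom z mm 67.68
d [-0.03  0.06  0.05] twist 0.001
```

View pics/w6.png

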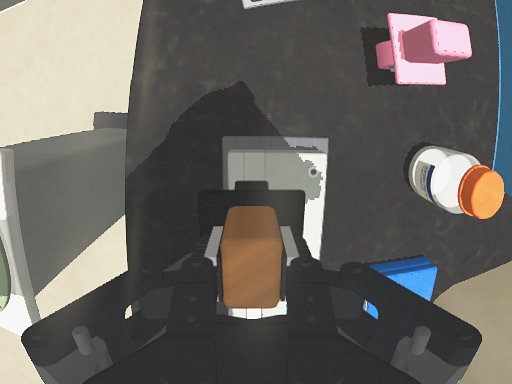

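View pics/s6c.png

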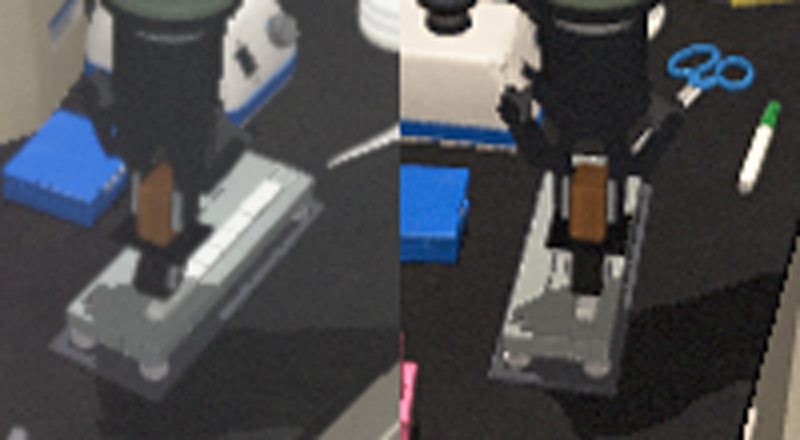

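Emit:
arm_command(commands=[{"dx":0.3,"dy":0,"dz":0,"twist":0},{"dx":0.7,"dy":0,"dz":0,"twist":0},{"dx":1.1,"dy":0.05,"dz":0,"twist":0},{"dx":1.4,"dy":0.05,"dz":0,"twist":0},{"dx":1.4,"dy":0.05,"dz":0,"twist":0}])

```text
clock: 5.93
position: [0.4734, 0.1587, 0.1338]
tool_rot: [-1.269, 1.567, -2.715]
force: [-0.3, 0.4, -3.2]
grip_width: 0.025
```

Run:
```python
from h import *
rep();where()
```

```text
t 5.93 pos [0.4734 0.1587 0.1338] toolx [-0.0034 -0.0016 -1.    ] jawyaw 0.1243 F [-0.2922  0.4101 -3.1818] mom [-0.0332  0.0084  0.0136] w 0.024960869920576084 q [-0.0189  0.5292 -0.5601  1.9963  0.4122  0.7324 -0.7061]
s(mm) 90.5 lat -0.5 bottom z mm 53.04
```

Emit:
arm_command(commands=[{"dx":0.2,"dy":0.05,"dz":0,"twist":0},{"dx":0.4,"dy":0.05,"dz":0,"twist":0},{"dx":0.6,"dy":0.05,"dz":0,"twist":0},{"dx":0.6,"dy":0.05,"dz":0,"twist":0}])

```text
clock: 6.27
position: [0.474, 0.1588, 0.1277]
tool_rot: [-1.259, 1.567, -2.706]
force: [-0.4, -0.7, 0.1]
grip_width: 0.0249
```

Run:
```python
from h import *
rep();where()
```

```text
t 6.27 pos [0.474  0.1588 0.1277] toolx [-0.0032 -0.0015 -1.    ] jawyaw 0.1243 F [-0.3764 -0.6607  0.0948] mom [-0.0729 -0.0451 -0.0096] w 0.024891852269566306 q [-0.0241  0.5393 -0.5538  1.9992  0.4214  0.7203 -0.7135]
s(mm) 90.5 lat 0.1 bottom z mm 46.93
```

Emit:
arm_command(commands=[{"dx":0.2,"dy":0,"dz":0,"twist":0},{"dx":0.4,"dy":0,"dz":0,"twist":0},{"dx":0.5,"dy":0,"dz":0,"twist":0},{"dx":0.5,"dy":0,"dz":0,"twist":0}])

```text
clock: 6.6
position: [0.4743, 0.1591, 0.1231]
tool_rot: [-1.193, 1.568, -2.639]
force: [-3.1, -1.0, 16.2]
grip_width: 0.0252
```

Run:
```python
from h import *
rep();where()
```

```text
t 6.6 pos [0.4743 0.1591 0.1231] toolx [-0.0025 -0.0014 -1.    ] jawyaw 0.1243 F [-3.0815 -1.0035 16.2301] mom [-0.2663  0.9344 -0.0277] w 0.025206771268031957 q [-0.0287  0.5465 -0.5488  2.0021  0.4288  0.7102 -0.7202]
s(mm) 90.7 lat 0.4 bottom z mm 42.32
```

Emit:
arm_command(commands=[{"dx":0.0,"dy":0,"dz":0,"twist":0},{"dx":0.0,"dy":0,"dz":0,"twist":0}])

```text
clock: 6.77
position: [0.4742, 0.1592, 0.1234]
tool_rot: [-1.148, 1.568, -2.595]
force: [-2.0, -1.1, 10.5]
grip_width: 0.0252
```

Run:
```python
from h import *
rep();where()
```

```text
t 6.77 pos [0.4742 0.1592 0.1234] toolx [-0.0022 -0.0014 -1.    ] jawyaw 0.1244 F [-1.9686 -1.0654 10.52  ] mom [-0.1539  0.826  -0.0154] w 0.025156256928465785 q [-0.0289  0.546  -0.5489  2.0021  0.4286  0.7105 -0.7202]
s(mm) 90.9 lat 0.4 bottom z mm 42.58
```

Emit:
arm_command(commands=[{"dx":0.02,"dy":0,"dz":0.3,"twist":0},{"dx":0.02,"dy":0,"dz":0.6,"twist":0},{"dx":0.02,"dy":0,"dz":0.9,"twist":0}])

```text
clock: 7.02
position: [0.4753, 0.1504, 0.1234]
tool_rot: [-1.14, 1.568, -2.586]
force: [-3.0, 0.0, 9.0]
grip_width: 0.0251
```

Run:
```python
from h import *
rep();where()
```

```text
t 7.02 pos [0.4753 0.1504 0.1234] toolx [-0.0021 -0.0013 -1.    ] jawyaw 0.1246 F [-2.9994  0.0082  8.9533] mom [0.0753 0.8957 0.0029] w 0.025093733256929096 q [-0.0111  0.5437 -0.5489  2.0065  0.4284  0.7078 -0.7034]
s(mm) 82.0 lat 0.4 bottom z mm 42.56
```

Emit:
arm_command(commands=[{"dx":0.02,"dy":0,"dz":0.3,"twist":0},{"dx":0.02,"dy":0,"dz":0.6,"twist":0},{"dx":0.02,"dy":0,"dz":0.9,"twist":0},{"dx":0.02,"dy":0,"dz":1.2,"twist":0}])

```text
clock: 7.35
position: [0.4768, 0.1387, 0.1233]
tool_rot: [-1.264, 1.569, -2.709]
force: [-2.7, 0.8, 7.5]
grip_width: 0.025
```

Run:
```python
from h import *
rep();where()
```

```text
t 7.35 pos [0.4768 0.1387 0.1233] toolx [-0.0019 -0.0009 -1.    ] jawyaw 0.1249 F [-2.7234  0.8461  7.5381] mom [0.2289 0.7422 0.0062] w 0.025024945777818188 q [ 0.0127  0.5411 -0.5492  2.0118  0.428   0.7046 -0.6806]
s(mm) 70.2 lat 0.4 bottom z mm 42.52
```

Emit:
arm_command(commands=[{"dx":0.03,"dy":0,"dz":0.3,"twist":0},{"dx":0.04,"dy":0,"dz":0.6,"twist":0},{"dx":0.04,"dy":0,"dz":0.9,"twist":0},{"dx":0.05,"dy":0,"dz":1.2,"twist":0}])

```text
clock: 7.68
position: [0.4783, 0.1269, 0.1231]
tool_rot: [-1.245, 1.569, -2.69]
force: [-2.9, -0.2, 10.7]
grip_width: 0.0251
```

Run:
```python
from h import *
rep();where()
```

```text
t 7.68 pos [0.4783 0.1269 0.1231] toolx [-0.0016 -0.0008 -1.    ] jawyaw 0.125 F [-2.9397 -0.184  10.7397] mom [-0.0456  0.9616  0.009 ] w 0.02509338561152855 q [ 0.0365  0.5392 -0.5489  2.0164  0.4281  0.7013 -0.6577]
s(mm) 58.3 lat 0.5 bottom z mm 42.28
```

Emit:
arm_command(commands=[{"dx":0.03,"dy":0,"dz":0.3,"twist":0},{"dx":0.03,"dy":0,"dz":0.6,"twist":0},{"dx":0.03,"dy":0,"dz":0.9,"twist":0},{"dx":0.04,"dy":0,"dz":1.2,"twist":0},{"dx":0.04,"dy":0,"dz":1.5,"twist":0},{"dx":0.04,"dy":0,"dz":1.8,"twist":0}])

```text
clock: 8.18
position: [0.4806, 0.1091, 0.1229]
tool_rot: [-1.194, 1.569, -2.64]
force: [-2.6, -0.0, 9.2]
grip_width: 0.0246
```

Run:
```python
from h import *
rep();where()
```

```text
t 8.18 pos [0.4806 0.1091 0.1229] toolx [-0.0013 -0.0007 -1.    ] jawyaw 0.1252 F [-2.6153 -0.0356  9.2023] mom [-0.013   0.8056  0.0235] w 0.024604810690948553 q [ 0.0725  0.5366 -0.5485  2.0218  0.428   0.6977 -0.6226]
s(mm) 40.3 lat 0.5 bottom z mm 42.13
```

Emit:
arm_command(commands=[{"dx":0.03,"dy":0,"dz":0.3,"twist":0},{"dx":0.03,"dy":0,"dz":0.6,"twist":0},{"dx":0.04,"dy":0,"dz":0.9,"twist":0},{"dx":0.04,"dy":0,"dz":1.2,"twist":0},{"dx":0.04,"dy":0,"dz":1.5,"twist":0},{"dx":0.05,"dy":0,"dz":1.8,"twist":0},{"dx":0.05,"dy":0,"dz":2.1,"twist":0},{"dx":0.05,"dy":0,"dz":2.4,"twist":0}])

```text
clock: 8.85
position: [0.4836, 0.0853, 0.1226]
tool_rot: [-1.107, 1.57, -2.552]
force: [-1.0, 0.4, 8.2]
grip_width: 0.0253
```

Run:
```python
from h import *
rep();where()
```

```text
t 8.85 pos [0.4836 0.0853 0.1226] toolx [-0.001  -0.0007 -1.    ] jawyaw 0.1253 F [-0.9816  0.3939  8.1586] mom [-0.0129  0.7158  0.0241] w 0.025282139896868405 q [ 0.1207  0.5347 -0.5476  2.0265  0.428   0.6943 -0.5748]
s(mm) 16.3 lat 0.6 bottom z mm 41.81
```

Emit:
arm_command(commands=[{"dx":0.04,"dy":0,"dz":0.3,"twist":0},{"dx":0.04,"dy":0,"dz":0.6,"twist":0},{"dx":0.05,"dy":0,"dz":0.9,"twist":0},{"dx":0.05,"dy":-0.02,"dz":1.2,"twist":0},{"dx":0.05,"dy":-0.02,"dz":1.5,"twist":0},{"dx":0.06,"dy":-0.03,"dz":1.8,"twist":0},{"dx":0.06,"dy":-0.03,"dz":2.1,"twist":0},{"dx":0.06,"dy":-0.03,"dz":2.4,"twist":0}])

```text
clock: 9.52
position: [0.4866, 0.0615, 0.1223]
tool_rot: [-0.592, 1.57, -2.037]
force: [-2.0, 0.3, 8.6]
grip_width: 0.025
```

Run:
```python
from h import *
rep();where()
```

```text
t 9.52 pos [0.4866 0.0615 0.1223] toolx [-0.0003 -0.0006 -1.    ] jawyaw 0.1255 F [-2.0098  0.3384  8.6151] mom [ 0.0255  0.4499 -0.018 ] w 0.02500243091767459 q [ 0.1687  0.5339 -0.5465  2.0289  0.4284  0.6916 -0.5265]
s(mm) -7.7 lat 0.7 bottom z mm 41.52
```

Emit:
arm_command(commands=[{"dx":0.04,"dy":0,"dz":0.3,"twist":0},{"dx":0.05,"dy":-0.02,"dz":0.6,"twist":0},{"dx":0.05,"dy":-0.04,"dz":0.9,"twist":0},{"dx":0.06,"dy":-0.06,"dz":1.2,"twist":0},{"dx":0.06,"dy":-0.06,"dz":1.5,"twist":0},{"dx":0.06,"dy":-0.06,"dz":1.8,"twist":0},{"dx":0.07,"dy":-0.06,"dz":2.1,"twist":0},{"dx":0.07,"dy":-0.06,"dz":2.4,"twist":0}])

```text
clock: 10.18
position: [0.4895, 0.0376, 0.1219]
tool_rot: [0.995, 1.57, -0.45]
force: [-0.7, -0.5, 8.8]
grip_width: 0.025
```

Run:
```python
from h import *
rep();where()
```

```text
t 10.18 pos [0.4895 0.0376 0.1219] toolx [ 0.0008 -0.0004 -1.    ] jawyaw 0.1255 F [-0.7468 -0.4608  8.8256] mom [0.0681 0.2006 0.0084] w 0.025049331978661066 q [ 0.2166  0.5344 -0.5451  2.029   0.429   0.6896 -0.4778]
s(mm) -31.7 lat 0.6 bottom z mm 41.13
```

Emit:
arm_command(commands=[{"dx":0.04,"dy":0,"dz":0.3,"twist":0},{"dx":0.05,"dy":-0.02,"dz":0.6,"twist":0},{"dx":0.05,"dy":-0.04,"dz":0.9,"twist":0},{"dx":0.06,"dy":-0.05,"dz":1.2,"twist":0},{"dx":0.06,"dy":-0.05,"dz":1.5,"twist":0},{"dx":0.07,"dy":-0.05,"dz":1.8,"twist":0},{"dx":0.07,"dy":-0.05,"dz":2.1,"twist":0},{"dx":0.07,"dy":-0.05,"dz":2.4,"twist":0}])

```text
clock: 10.85
position: [0.4924, 0.0138, 0.1215]
tool_rot: [1.304, 1.569, -0.141]
force: [0.0, 0.7, 7.9]
grip_width: 0.0251
```

Run:
```python
from h import *
rep();where()
```

```text
t 10.85 pos [0.4924 0.0138 0.1215] toolx [ 0.0017 -0.0002 -1.    ] jawyaw 0.1255 F [0.0027 0.7451 7.8526] mom [0.0384 0.1484 0.0105] w 0.02513272960948632 q [ 0.2641  0.5366 -0.5434  2.0259  0.4296  0.6894 -0.4286]
s(mm) -55.7 lat 0.6 bottom z mm 40.72
```

Emit:
arm_command(commands=[{"dx":0.05,"dy":0,"dz":0.3,"twist":0},{"dx":0.06,"dy":-0.02,"dz":0.6,"twist":0},{"dx":0.06,"dy":-0.04,"dz":0.9,"twist":0},{"dx":0.07,"dy":-0.04,"dz":1.2,"twist":0},{"dx":0.07,"dy":-0.04,"dz":1.5,"twist":0},{"dx":0.08,"dy":-0.04,"dz":1.8,"twist":0},{"dx":0.08,"dy":-0.04,"dz":2.1,"twist":0},{"dx":0.09,"dy":-0.04,"dz":2.4,"twist":0}])

```text
clock: 11.52
position: [0.4955, -0.0101, 0.121]
tool_rot: [1.352, 1.568, -0.093]
force: [-2.1, -0.0, 11.5]
grip_width: 0.0254
```

Run:
```python
from h import *
rep();where()
```

```text
t 11.52 pos [ 0.4955 -0.0101  0.121 ] toolx [ 0.0029 -0.0003 -1.    ] jawyaw 0.1257 F [-2.083  -0.0003 11.4536] mom [0.0346 0.4354 0.0212] w 0.025379205969765808 q [ 0.3107  0.5404 -0.5415  2.0198  0.4306  0.6905 -0.3794]
s(mm) -79.8 lat 0.7 bottom z mm 40.23
```

Emit:
arm_command(commands=[{"dx":0.03,"dy":0,"dz":0.3,"twist":0},{"dx":0.03,"dy":0,"dz":0.6,"twist":0},{"dx":0.04,"dy":-0.02,"dz":0.9,"twist":0},{"dx":0.04,"dy":-0.02,"dz":1.2,"twist":0},{"dx":0.05,"dy":-0.02,"dz":1.4,"twist":0},{"dx":0.05,"dy":-0.02,"dz":1.4,"twist":0}])

```text
clock: 12.02
position: [0.4973, -0.0245, 0.1207]
tool_rot: [1.254, 1.567, -0.192]
force: [-1.6, -1.8, 8.0]
grip_width: 0.0252
```

Run:
```python
from h import *
rep();where()
```

```text
t 12.02 pos [ 0.4973 -0.0245  0.1207] toolx [ 0.0033 -0.0006 -1.    ] jawyaw 0.1251 F [-1.5815 -1.7523  8.0307] mom [-0.2516  0.4993  0.0601] w 0.025173175085819073 q [ 0.338   0.5434 -0.5399  2.0147  0.4314  0.6922 -0.3505]
s(mm) -94.3 lat 0.7 bottom z mm 39.92
```

Emit:
arm_command(commands=[{"dx":0.03,"dy":0,"dz":-0.3,"twist":0},{"dx":0.02,"dy":0,"dz":-0.6,"twist":0},{"dx":0.02,"dy":-0.02,"dz":-0.9,"twist":0},{"dx":0.01,"dy":-0.02,"dz":-1.2,"twist":0},{"dx":0.0,"dy":-0.02,"dz":-1.5,"twist":0},{"dx":0.0,"dy":-0.02,"dz":-1.8,"twist":0},{"dx":-0.01,"dy":-0.02,"dz":-2.1,"twist":0},{"dx":-0.02,"dy":-0.02,"dz":-2.4,"twist":0},{"dx":-0.02,"dy":-0.02,"dz":-2.7,"twist":0},{"dx":-0.03,"dy":-0.02,"dz":-3.0,"twist":0},{"dx":-0.03,"dy":-0.02,"dz":-3.3,"twist":0},{"dx":-0.04,"dy":-0.02,"dz":-3.6,"twist":0}])

```text
clock: 13.02
position: [0.4929, 0.0112, 0.1214]
tool_rot: [1.219, 1.567, -0.227]
force: [-1.0, -1.2, 11.4]
grip_width: 0.0249
```

Run:
```python
from h import *
rep();where()
```

```text
t 13.02 pos [0.4929 0.0112 0.1214] toolx [ 0.0041 -0.001  -1.    ] jawyaw 0.125 F [-1.0034 -1.1687 11.4189] mom [-0.2429  0.5909  0.0009] w 0.02492313025385936 q [ 0.2678  0.536  -0.542   2.0269  0.4315  0.6866 -0.426 ]
s(mm) -58.3 lat 0.7 bottom z mm 40.63
```

Emit:
arm_command(commands=[{"dx":0.02,"dy":0,"dz":-0.3,"twist":0},{"dx":0.01,"dy":0,"dz":-0.6,"twist":0},{"dx":0.01,"dy":-0.02,"dz":-0.9,"twist":0},{"dx":0.0,"dy":-0.02,"dz":-1.2,"twist":0},{"dx":0.0,"dy":-0.02,"dz":-1.5,"twist":0},{"dx":0.0,"dy":-0.02,"dz":-1.8,"twist":0},{"dx":-0.01,"dy":-0.02,"dz":-2.1,"twist":0},{"dx":-0.01,"dy":-0.02,"dz":-2.4,"twist":0},{"dx":-0.02,"dy":-0.02,"dz":-2.7,"twist":0},{"dx":-0.02,"dy":-0.02,"dz":-3.0,"twist":0},{"dx":-0.03,"dy":-0.02,"dz":-3.3,"twist":0},{"dx":-0.03,"dy":-0.02,"dz":-3.6,"twist":0}])

```text
clock: 14.02
position: [0.4883, 0.0469, 0.1219]
tool_rot: [1.177, 1.566, -0.269]
force: [-2.2, -2.1, 12.9]
grip_width: 0.0253
```

Run:
```python
from h import *
rep();where()
```

```text
t 14.02 pos [0.4883 0.0469 0.1219] toolx [ 0.0046 -0.0013 -1.    ] jawyaw 0.1249 F [-2.2218 -2.1389 12.8951] mom [-0.4538  0.6631 -0.0092] w 0.025280203450115443 q [ 0.1957  0.5321 -0.5436  2.0328  0.4321  0.6845 -0.5015]
s(mm) -22.3 lat 0.6 bottom z mm 41.14
```

Emit:
arm_command(commands=[{"dx":0.01,"dy":0,"dz":-0.3,"twist":0},{"dx":0.01,"dy":0,"dz":-0.6,"twist":0},{"dx":0.0,"dy":-0.02,"dz":-0.9,"twist":0},{"dx":0.0,"dy":-0.02,"dz":-1.2,"twist":0},{"dx":-0.01,"dy":-0.02,"dz":-1.5,"twist":0},{"dx":-0.01,"dy":-0.02,"dz":-1.8,"twist":0},{"dx":-0.02,"dy":-0.02,"dz":-2.1,"twist":0},{"dx":-0.02,"dy":-0.02,"dz":-2.4,"twist":0},{"dx":-0.02,"dy":-0.02,"dz":-2.7,"twist":0},{"dx":-0.03,"dy":-0.02,"dz":-3.0,"twist":0},{"dx":-0.03,"dy":-0.02,"dz":-3.3,"twist":0},{"dx":-0.03,"dy":-0.02,"dz":-3.6,"twist":0}])

```text
clock: 15.02
position: [0.4838, 0.0828, 0.1225]
tool_rot: [1.176, 1.565, -0.27]
force: [-2.7, -0.7, 13.9]
grip_width: 0.0252
```

Run:
```python
from h import *
rep();where()
```

```text
t 15.02 pos [0.4838 0.0828 0.1225] toolx [ 0.0052 -0.0014 -1.    ] jawyaw 0.1248 F [-2.7079 -0.7284 13.8573] mom [-0.3217  0.7731  0.0149] w 0.025217116631215813 q [ 0.1227  0.5315 -0.5448  2.0321  0.4328  0.686  -0.576 ]
s(mm) 13.8 lat 0.5 bottom z mm 41.73
```

Emit:
arm_command(commands=[{"dx":0.01,"dy":0,"dz":-0.3,"twist":0},{"dx":0.0,"dy":0,"dz":-0.6,"twist":0},{"dx":0.0,"dy":0,"dz":-0.9,"twist":0},{"dx":-0.01,"dy":0,"dz":-1.2,"twist":0},{"dx":-0.01,"dy":0,"dz":-1.5,"twist":0},{"dx":-0.02,"dy":0,"dz":-1.8,"twist":0},{"dx":-0.02,"dy":0,"dz":-2.1,"twist":0},{"dx":-0.03,"dy":0,"dz":-2.4,"twist":0},{"dx":-0.03,"dy":0,"dz":-2.7,"twist":0},{"dx":-0.03,"dy":0,"dz":-3.0,"twist":0},{"dx":-0.04,"dy":0,"dz":-3.3,"twist":0},{"dx":-0.04,"dy":0,"dz":-3.6,"twist":0}])

```text
clock: 16.02
position: [0.4794, 0.1186, 0.123]
tool_rot: [1.161, 1.565, -0.285]
force: [-1.2, -1.1, 8.7]
grip_width: 0.0251
```

Run:
```python
from h import *
rep();where()
```

```text
t 16.02 pos [0.4794 0.1186 0.123 ] toolx [ 0.0054 -0.0016 -1.    ] jawyaw 0.1248 F [-1.1761 -1.1274  8.7111] mom [-0.3894  0.5594  0.0465] w 0.025096250608586845 q [ 0.0495  0.5346 -0.5454  2.0244  0.4337  0.6914 -0.6484]
s(mm) 49.9 lat 0.5 bottom z mm 42.18
```

Emit:
arm_command(commands=[{"dx":0.03,"dy":0,"dz":-0.3,"twist":0},{"dx":0.03,"dy":0,"dz":-0.6,"twist":0},{"dx":0.02,"dy":0,"dz":-0.9,"twist":0},{"dx":0.02,"dy":0,"dz":-1.2,"twist":0},{"dx":0.02,"dy":0,"dz":-1.5,"twist":0},{"dx":0.01,"dy":0,"dz":-1.8,"twist":0},{"dx":0.01,"dy":0,"dz":-2.1,"twist":0},{"dx":0.01,"dy":0,"dz":-2.4,"twist":0},{"dx":0.0,"dy":0,"dz":-2.7,"twist":0},{"dx":0.0,"dy":0,"dz":-3.0,"twist":0},{"dx":0.0,"dy":0,"dz":-3.3,"twist":0},{"dx":0.0,"dy":0,"dz":-3.6,"twist":0}])

```text
clock: 17.02
position: [0.475, 0.1546, 0.1233]
tool_rot: [1.174, 1.565, -0.272]
force: [-2.6, -0.3, 13.3]
grip_width: 0.0254
```

Run:
```python
from h import *
rep();where()
```

```text
t 17.02 pos [0.475  0.1546 0.1233] toolx [ 0.006  -0.0017 -1.    ] jawyaw 0.1248 F [-2.5654 -0.3414 13.314 ] mom [-0.3145  0.9013  0.0407] w 0.025356014119581247 q [-0.0237  0.5413 -0.5453  2.0103  0.4352  0.6996 -0.7188]
s(mm) 86.1 lat 0.6 bottom z mm 42.46
```

Emit:
arm_command(commands=[{"dx":0.01,"dy":0,"dz":-0.3,"twist":0},{"dx":0.0,"dy":0,"dz":-0.6,"twist":0},{"dx":0.0,"dy":0,"dz":-0.8,"twist":0},{"dx":0.0,"dy":0,"dz":-0.8,"twist":0},{"dx":-0.5,"dy":0,"dz":-0.8,"twist":0},{"dx":-2,"dy":0,"dz":-0.8,"twist":0},{"dx":-4,"dy":0,"dz":-0.8,"twist":0},{"dx":-6,"dy":0,"dz":-0.8,"twist":0},{"dx":-8,"dy":0,"dz":-0.8,"twist":0},{"dx":-8,"dy":0,"dz":-0.8,"twist":0}])

```text
clock: 17.85
position: [0.4747, 0.1632, 0.2063]
tool_rot: [1.403, 1.561, -0.044]
force: [1.3, 0.6, -2.4]
grip_width: 0.0252
```

Run:
```python
from h import *
rep();where()
im=save('scene','s7.png'); im2=save('side','d7.png')
a=im[150:230,240:320];b=im2[150:230,240:320]
cv2.imwrite('pics/sd7.png',cv2.resize(np.hstack([a,b]),None,fx=5,fy=5,interpolation=cv2.INTER_CUBIC)[:,:,::-1])
plan((.4661,.3780,.205,.3492))
```

```text
t 17.85 pos [0.4747 0.1632 0.2063] toolx [ 0.0099 -0.0004 -1.    ] jawyaw 0.1246 F [ 1.2738  0.6053 -2.3714] mom [ 0.0644 -0.108  -0.027 ] w 0.02515370027048172 q [ 0.0255  0.4213 -0.6175  1.9376  0.322   0.8713 -0.6345]
s(mm) 94.7 lat 1.3 bottom z mm 125.53
d [ -0.21   1.93 -21.49] twist -0.225
```

View pics/sd7.png

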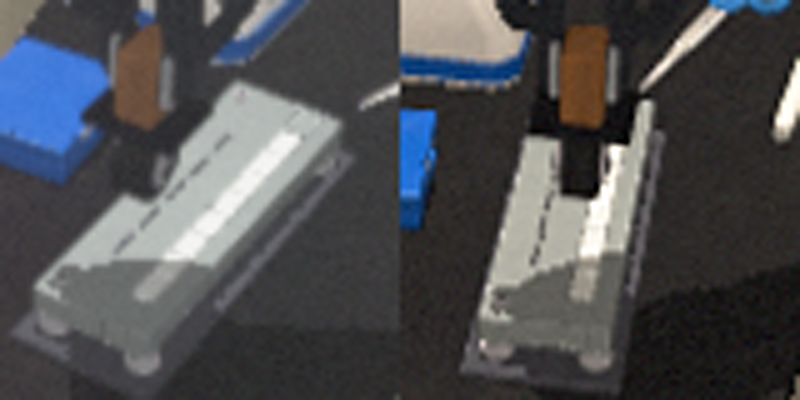

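Emit:
arm_command(commands=[{"dx":-0.2,"dy":1.9,"dz":-21.5,"twist":-0.225},{"dx":-0.2,"dy":1.9,"dz":-21.5,"twist":-0.225},{"dx":-0.2,"dy":1.9,"dz":-21.5,"twist":-0.225},{"dx":-0.2,"dy":1.9,"dz":-21.5,"twist":-0.225},{"dx":-0.2,"dy":1.9,"dz":-21.5,"twist":-0.225},{"dx":-0.2,"dy":1.9,"dz":-21.5,"twist":-0.225},{"dx":-0.2,"dy":1.9,"dz":-21.5,"twist":-0.225},{"dx":-0.2,"dy":1.9,"dz":-21.5,"twist":-0.225},{"dx":-0.2,"dy":1.9,"dz":-21.5,"twist":-0.225}])

```text
clock: 18.7
position: [0.4659, 0.3769, 0.2039]
tool_rot: [0.714, 1.564, -0.508]
force: [0.7, -0.7, -2.9]
grip_width: 0.0249
```

Run:
```python
from h import *
rep()
save('wrist','w8.png'); im=save('scene','s8.png'); rep()
im2=save('side','d8.png')
cv2.imwrite('pics/sd8.png',cv2.resize(np.hstack([im[130:290,200:320],im2[130:290,200:320]]),None,fx=3,fy=3,interpolation=cv2.INTER_CUBIC)[:,:,::-1])
plan((.4661,.3780,.165,.3492),(.4661,.3780,.1,.3492))
```

```text
t 18.7 pos [0.4659 0.3769 0.2039] toolx [ 0.0059 -0.0033 -1.    ] jawyaw 0.3487 F [ 0.7182 -0.6821 -2.8719] mom [-0.0546  0.041  -0.0312] w 0.024896749744426076 q [-0.3385  0.5892 -0.6523  1.6846  0.418   1.009  -0.7876]
t 18.8 pos [0.4662 0.3768 0.2045] toolx [ 0.0066 -0.0027 -1.    ] jawyaw 0.348 F [-0.2329 -0.9258 -4.033 ] mom [ 0.0627 -0.0209 -0.0095] w 0.02483886700738655 q [-0.3377  0.5884 -0.6526  1.6843  0.4179  1.0091 -0.7876]
d [ 3.97 -0.   -0.12] twist -0.001
d [10.47 -0.04 -0.15] twist -0.001
```

View pics/w8.png

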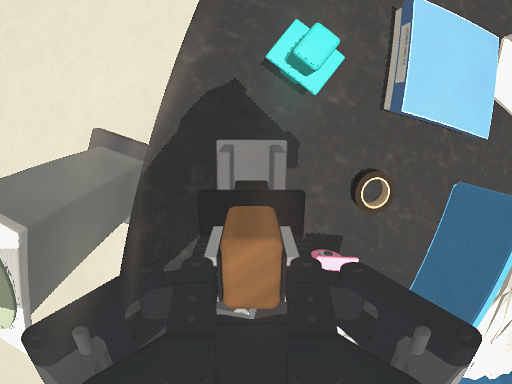

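View pics/sd8.png

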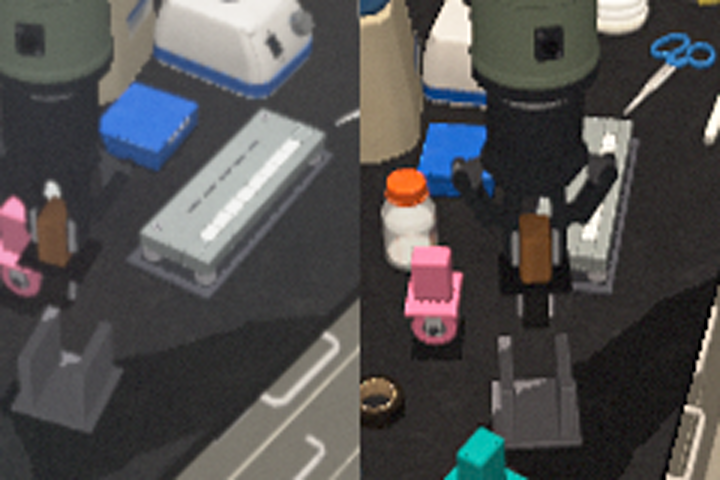

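Emit:
arm_command(commands=[{"dx":2,"dy":0,"dz":-0.12,"twist":0},{"dx":4,"dy":0,"dz":-0.12,"twist":0},{"dx":4,"dy":0,"dz":-0.12,"twist":0},{"dx":5.5,"dy":0,"dz":-0.13,"twist":0},{"dx":7,"dy":0,"dz":-0.14,"twist":0},{"dx":8.5,"dy":0,"dz":-0.15,"twist":0},{"dx":9.8,"dy":0,"dz":-0.15,"twist":0},{"dx":9.8,"dy":0,"dz":-0.15,"twist":0},{"dx":9.8,"dy":0,"dz":-0.15,"twist":0}])

```text
clock: 19.6
position: [0.4665, 0.3779, 0.107]
tool_rot: [0.835, 1.564, -0.388]
force: [0.8, 0.4, -1.6]
grip_width: 0.0249
```

Run:
```python
from h import *
rep()
plan((.4661,.3780,.0968,.3492))
```

```text
t 19.6 pos [0.4665 0.3779 0.107 ] toolx [ 0.0065 -0.0027 -1.    ] jawyaw 0.3477 F [ 0.8449  0.4358 -1.6087] mom [ 0.0371  0.0219 -0.055 ] w 0.024942273942703843 q [-0.3849  0.7089 -0.5878  1.7529  0.5175  0.8365 -0.869 ]
d [ 1.02 -0.04 -0.03] twist -0.001
```

Emit:
arm_command(commands=[{"dx":0.3,"dy":-0.02,"dz":0,"twist":0},{"dx":0.6,"dy":-0.03,"dz":0,"twist":0},{"dx":0.8,"dy":-0.04,"dz":0,"twist":0},{"dx":0.95,"dy":-0.04,"dz":0,"twist":0},{"dx":0.95,"dy":-0.04,"dz":0,"twist":0}])

```text
clock: 20.02
position: [0.4662, 0.3777, 0.0974]
tool_rot: [0.812, 1.564, -0.411]
force: [-0.1, -1.0, -2.7]
grip_width: 0.0253
```

Run:
```python
from h import *
rep()
```

```text
t 20.02 pos [0.4662 0.3777 0.0974] toolx [ 0.0064 -0.0028 -1.    ] jawyaw 0.3478 F [-0.108  -1.047  -2.7083] mom [ 0.0564  0.0228 -0.0189] w 0.02533009479206412 q [-0.3902  0.7213 -0.5801  1.7586  0.5279  0.8196 -0.8776]
```

Emit:
arm_command(commands=[{"dx":0.05,"dy":0,"dz":0,"twist":0},{"dx":0.1,"dy":0,"dz":0,"twist":0},{"dx":0.1,"dy":0,"dz":0,"twist":0}])

```text
clock: 20.27
position: [0.4663, 0.3778, 0.0969]
tool_rot: [0.85, 1.563, -0.373]
force: [-0.4, -2.5, 5.0]
grip_width: 0.0247
```

Run:
```python
from h import *
rep()
```

```text
t 20.27 pos [0.4663 0.3778 0.0969] toolx [ 0.0069 -0.0027 -1.    ] jawyaw 0.3477 F [-0.3976 -2.5176  5.0165] mom [-0.4392  0.4774  0.056 ] w 0.024673946419848512 q [-0.3906  0.7219 -0.5796  1.7588  0.5288  0.8185 -0.8785]
```

Emit:
arm_command(commands=[{"dx":-0.01,"dy":0,"dz":0,"twist":0},{"dx":-0.01,"dy":0,"dz":0,"twist":0}])

```text
clock: 20.43
position: [0.4663, 0.3779, 0.0972]
tool_rot: [0.881, 1.563, -0.342]
force: [-0.2, 0.8, -3.4]
grip_width: 0.0252
```

Emit:
arm_command(commands=[{"dx":0,"dy":0,"dz":0,"twist":0},{"dx":0,"dy":0,"dz":0,"twist":0},{"dx":0,"dy":0,"dz":0,"twist":0},{"dx":0,"dy":0,"dz":0,"twist":0},{"dx":0,"dy":0,"dz":0,"twist":0},{"dx":0,"dy":0,"dz":0,"twist":0},{"dx":0,"dy":0,"dz":0,"twist":0},{"dx":0,"dy":0,"dz":0,"twist":0}], grip=-1)

```text
clock: 21.1
position: [0.4663, 0.3779, 0.0972]
tool_rot: [0.883, 1.563, -0.34]
force: [-0.4, -0.2, 0.2]
grip_width: 0.0857
```

Run:
```python
from h import *
rep(); save('wrist','w9.png')
```

```text
t 21.1 pos [0.4663 0.3779 0.0972] toolx [ 0.007  -0.0025 -1.    ] jawyaw 0.3477 F [-0.4148 -0.2409  0.1803] mom [-0.0165  0.0129 -0.0174] w 0.08573238699599495 q [-0.3907  0.7216 -0.5797  1.7587  0.5286  0.8186 -0.8783]
```

View pics/w9.png

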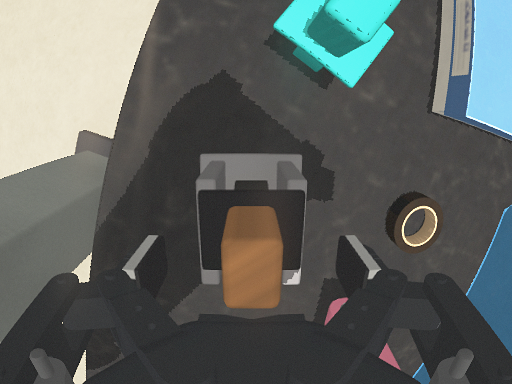

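Released with the roller hanging as before. Rise, back off over the strip and check both from above.

Emit:
arm_command(commands=[{"dx":-3,"dy":0,"dz":0,"twist":0},{"dx":-6,"dy":0,"dz":0,"twist":0},{"dx":-9,"dy":0,"dz":0,"twist":0},{"dx":-12,"dy":0,"dz":0,"twist":0},{"dx":-15,"dy":0,"dz":0,"twist":0},{"dx":-15.2,"dy":0,"dz":4,"twist":0},{"dx":-15.2,"dy":0,"dz":6,"twist":0},{"dx":-15.2,"dy":0,"dz":6,"twist":0}])

```text
clock: 21.82
position: [0.488, 0.3174, 0.2498]
tool_rot: [0.739, 1.561, -0.489]
force: [0.5, -0.4, 0.6]
grip_width: 0.0855
```

Run:
```python
from h import *
rep(); c=imaging.camera_info('wrist'); im=save('wrist','w10.png')
a=im[50:200,180:330]
cv2.imwrite('pics/w10c.png',cv2.resize(a,None,fx=4,fy=4,interpolation=cv2.INTER_CUBIC)[:,:,::-1])
cc=(c,R.from_euler('xyz',c['attitude']).as_matrix())
m=cv2.inRange(cv2.cvtColor(im,cv2.COLOR_RGB2HSV),(5,90,40),(25,255,255)); m[:60]=0;m[190:]=0;m[:,:200]=0;m[:,300:]=0
r=cv2.minAreaRect(max(cv2.findContours(m,0,2)[0],key=cv2.contourArea)); print(r, onz('wrist',r[0][0]+.5,r[0][1]+.5,.124,cc))
plan((.4771,.0641,.26,.35))
```

```text
t 21.82 pos [0.488  0.3174 0.2498] toolx [ 0.0087 -0.0046 -1.    ] jawyaw 0.3426 F [ 0.479  -0.3538  0.6274] mom [-0.0383  0.0263 -0.0253] w 0.08553896268341751 q [-0.2117  0.5109 -0.6734  1.6842  0.3659  1.0711 -0.6578]
((250.0, 114.5), (39.0, 30.0), 90.0) [0.4667 0.3781 0.124 ]
d [-0.95 -9.54 23.72] twist -0.006
```

View pics/w10c.png

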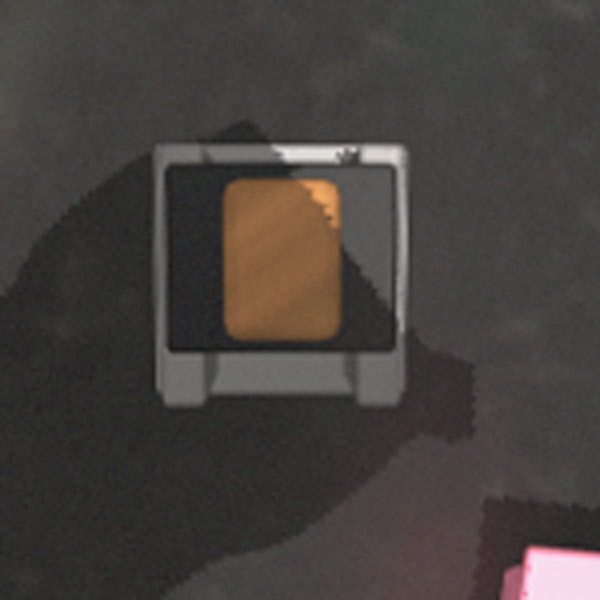

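Emit:
arm_command(commands=[{"dx":-0.5,"dy":-9.5,"dz":17,"twist":0},{"dx":-0.5,"dy":-9.5,"dz":17,"twist":0},{"dx":-0.5,"dy":-9.5,"dz":17,"twist":0},{"dx":-0.5,"dy":-9.5,"dz":17,"twist":0},{"dx":-0.5,"dy":-9.5,"dz":17,"twist":0},{"dx":-0.5,"dy":-9.5,"dz":17,"twist":0},{"dx":-0.5,"dy":-9.5,"dz":17,"twist":0}])

```text
clock: 22.45
position: [0.4548, 0.1267, 0.2553]
tool_rot: [0.81, 1.562, -0.419]
force: [0.6, 0.8, 1.2]
grip_width: 0.0855
```

Run:
```python
from h import *
rep(); im=save('wrist','w11.png'); 
old=cv2.imread('pics/scene0.png')[:,:,::-1]; new=cv2.imread('pics/s8.png')[:,:,::-1]
cv2.imwrite('pics/cmp.png',cv2.resize(np.hstack([old[160:230,240:320],new[160:230,240:320]]),None,fx=5,fy=5,interpolation=cv2.INTER_CUBIC)[:,:,::-1])
cv2.imwrite('pics/w11c.png',cv2.resize(im[60:300,180:400],None,fx=2.5,fy=2.5,interpolation=cv2.INTER_CUBIC)[:,:,::-1])
```

```text
t 22.45 pos [0.4548 0.1267 0.2553] toolx [ 0.0084 -0.0038 -1.    ] jawyaw 0.3422 F [0.6493 0.7759 1.1599] mom [ 0.0335 -0.0399  0.0188] w 0.08546376188427021 q [ 0.1666  0.3173 -0.6981  1.9485  0.257   0.9567 -0.3134]
```

View pics/cmp.png

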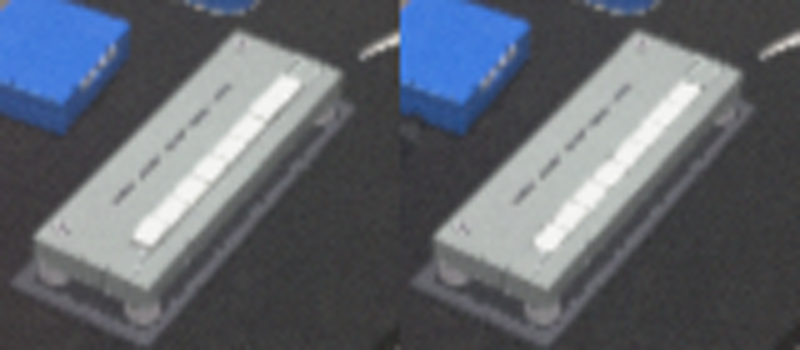

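View pics/w11c.png

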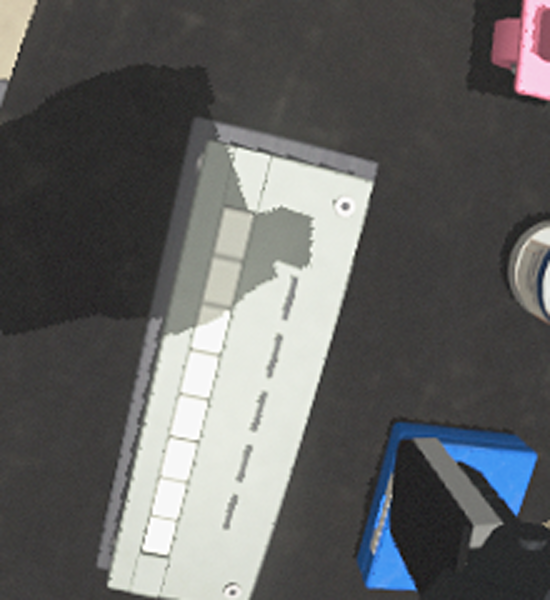

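Run:
```python
from h import *
print(order.job_done())
```

```text
the job is handed in; nothing more can be done
None
```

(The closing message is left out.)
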